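# Set up the bead roller: selector to the bar mark, carriage locked by its stay

## Robot

A 6-joint arm with a two-finger parallel gripper is mounted at the origin on the work surface. World frame = base frame: x ahead of the robot, y to its left, z up, the work surface at z = 0. Lengths are in mm, angles in rad, forces in N, time in s.
With the tool pointing down it reaches from about 350 to 975 mm from the base axis. Payload 17.4 kg.
Tool frame: the origin (TCP) lies on the centre line of the jaws, within the pads' length; the fingertips stand 14 mm ahead of it and the grasp point (between the pads) lies 5 mm behind it; x points along the fingers, y is the direction in which the jaws open and shut, and the axes are right-handed (so a half turn about x gives the same grasp; the last joint's range is limited). The gripper opens to 85 mm and grips with 20 to 120 N. Pads are 22 mm wide; open, the fingers measure 114 mm over their backs; the gripper's body (76 mm by 85 mm) begins 54 mm behind the grasp point. The pads swing forward as they close: fully open they stand 13 mm farther back than shut.
Start: joints at [1.209, 0.116, 1.442, -0, 1.584, -0.038], TCP at [214.774, 639.925, 212.203] pointing down, gripper open.
Joint ranges: [-2.83, 2.83], [-0.83, 2.19], [0.07, 2.5], [-1.14, 4.28], [0.01, 3], [-2.97, 2.97]. Speed limits (rad/s): [1.89, 1.89, 2.22, 3.14, 3.14, 3.14].

## Interface

Orientations are given as a unit quaternion [w, x, y, z].
In Python, from plant import state, snapshot, hand_in gives the robot as it stands. The module is installed in compiled form; this text tells all that it offers.
- The arm moves only by the shell command python3 -m creep 'ROWS' [FORCE]. ROWS is JSON, a list of rows, each a list of 3 entries, a list of its own where there are three numbers: the turn, a rotation vector about the world's x, y, z in rad, then the shift along the world's x, y, z in mm, then the closure, from 0 (fully open) to 1 (shut). In form: [[[ax, ay, az], [dx, dy, dz], fingers], ...]. A call has 1 to 8 rows; each row shifts and turns the pose as measured when the row begins; what a row does not reach is not made up. A row lasts 1/10 s, in which the tool goes at most 50 mm and 8.59 degrees, less where a joint would pass 70% of its speed; a pose out of reach is approached as far as the arm can. A call with a gripper value outside its range is refused whole. The fingers move at their own pace and stop on an object; FORCE is the grip in N (left out, the last holds). Time passes only in rows, so rows that do not move let the fingers close. It gives the time, the measured TCP pose, the force and the opening at its end, in the units of the state.
- state(): the state, without advancing time (a new reading comes with each control period).
- snapshot(name): name is "scene" or "side" or "wrist"; returns a dict with "image" (384x512x3 uint8, blue, green, red), "intrinsics" (3x3 intrinsics, pixels), "R" (3x3) and "t" (3): a world point X has camera coordinates R X + t. Camera axes: x right, y down, z forward; pixel columns grow to the right and rows downward; lengths in mm; the calibration is good to about 2 mm. A picture is of the moment at which its call begins. There is no depth.
- hand_in(): hands the job in, once; it reports no verdict.
The state is a dict: "time_s": time; "joints": joint angles; "qd": joint speeds; "tau": joint torques, N m; "tool_pos": TCP position; "orientation": TCP orientation; "contact_force": force on the tool from outside, world axes, zero at the start; "wrist_torque": the same for the moment, N m; "finger_gap": finger opening in mm.
Only numpy, scipy, OpenCV 4.12 (cv2) and the standard library are available. Lean on these libraries where they do the work, as an engineer would, in place of code of your own. Each camera call takes 0.05 s, during which the arm holds its last target.

## Task

Set up the bead roller for the next batch. First turn the selector knob on the grey box until it clicks into place with its pointed nose at the long bar mark; only then lift the steel stay arm, slide the carriage along with it, and drop the stay's middle hole fully down over the fixed peg so that the carriage is locked. Let go leaving both set, and do not disturb the other things on the slab.

Things in the scene. Friction and masses are not known exactly. Their poses are not given: they have to be found in the camera images.
- selector (a joint): Knob angle (rad), grows clockwise seen from above. Six click positions (a spring detent pulls the knob into the nearest) at 0, 0.524, 1.047, 1.571, 2.094, 2.618, stops just beyond both ends. The fourth, 1.571, is the long bar mark; the others have round pips. It starts in the first, second or third. About 0.1 N m to leave a click.
- selector_grip (a point): On the knob's axis at the height to grip it, 93 mm above the slab. Black knob on a fixed grey box (170 x 170 x 60 mm): a 76 mm disc, 8 mm thick, under a grip bar 70 mm long, 18 wide, 40 high (68 to 108 mm above the slab). x axis: along the bar to its pointed nose and white line (the pointer, tip 50 mm from the axis); z up; the axes turn with the knob.
- bar_mark (a point): Centre of the long bar mark, a raised dark steel bar 30 x 10 mm on the selector box's top, centred 66 mm from the knob's axis. x axis: from the knob's axis outwards through the mark (the nose points this way when set). Round pips lie 64 mm from the axis at 30 degree steps: three counter-clockwise of the bar, two clockwise.
- carriage (a joint): Travel (m) of the bead roller's carriage on its slide, 0 to 0.118, growing away from the peg, towards the fixed grooved roller. Starts at 0 to 0.035. The stay's hinge is 45 mm + this value from the peg. The middle hole is over the peg at 0.082 (the other holes at 0.052 and 0.112). Slide friction about 1.5 N; it stays where it is left.
- stay (a joint): Tilt (rad) of the stay arm about its horizontal hinge on the carriage: 0 is level (fully down), larger is free end up (to 0.9). It falls by its own weight (about 150 g). At the start its plain part leans on the peg's top, at 0.15 to 0.3. Raised above 12 mm / (hinge to peg distance) it passes over the peg.
- stay_grip (a point): Middle of the upright grip block (16 mm across the arm, 22 along it, 42 high) on the stay arm's free end, 180 mm from the hinge and 30 mm above the hinge axis (itself 68 mm above the slab). The arm is a steel bar 200 x 34 x 8 mm with three round 17 mm holes 97, 127 and 157 mm from the hinge. x axis: across the arm; y: along it, hinge to free end.
- middle_hole (a point): Centre of the stay's middle hole on the underside of the bar, 127 mm from the hinge, 4 mm below the hinge axis.
- peg_tip (a point): Top of the fixed steel peg (12 mm thick, 16 mm high, tip 76 mm above the slab) on the end block of the roller's base (base 300 x 140 mm, fixed). y axis: along the slide; the carriage moves away from the peg towards -y, and the stay reaches past the peg towards +y. x axis: across the slide.
- cullet: Bystander: lime glass cullet lump about 80 x 50 x 50 mm; origin under its centre.
- jar_lid: Bystander: cobalt glass jar lid, 84 mm across, 42 mm high; origin under its centre.
- dish: Bystander: yellow ceramic dish, 110 mm across, 30 mm high; origin under its centre.
- rack: Bystander: steel mandrel cooling rack, about 120 x 180 x 65 mm; origin under its centre.
There are look-alikes about, which are no part of the job. Of the things like the part that bears selector, leave any that is pink or yellow; of the rest the larger one is meant.

How it is judged (in metres and radians):
On the way, in this order (a step that is already met when the one before it is completed fails the run):
1. the selector clicks into the bar mark while the carriage is still where it was (within 15 mm) (value of joint selector between 1.45 and 1.69 rad and distance of carriage from where it was at the start of the episode below 0.015 m), for 0.2 s.
2. the stay's middle hole is down over the peg (value of joint carriage between 0.076 and 0.088 m and value of joint stay below 0.03 rad), for 0.2 s.
At the end, for the whole second after the job is handed in: The selector rests in the click at the bar mark (within 0.12 rad), and the stay lies level (within 0.03 rad) with its middle hole over the peg (carriage within 6 mm of that place) (all of step 2 and value of joint selector between 1.45 and 1.69 rad); the robot touches nothing.
It fails at once if a bystander was shifted by more than 30 mm (distance of any of cullet, jar_lid, dish, rack from where it was at the start of the episode above 0.03 m).
It also fails if it takes over 62 s, if anything falls off the work surface, if the arm or the gripper's body presses on something with over 40 N, if the wrist force passes 120 N, or if a joint passes its speed limit or range.

## Working session

There is one attempt and no reset: what is moved stays moved. The work goes in short steps, Python scripts to look and compute and a shell command to move; the robot and the scene stay as the last step left them, time stands still between calls to the robot, and variables do not carry over. Pictures are saved under pics/ and viewed, and the job is handed in when it is done.

```bash
mkdir -p pics; cat > h.py <<'E'
import numpy as np, cv2, pickle
from plant import state, snapshot
def snap(n,f):
    s=snapshot(n); cv2.imwrite(f'pics/{f}.png',s['image']); pickle.dump(s,open(f'pics/{f}.pkl','wb')); return s
def load(f): return pickle.load(open(f'pics/{f}.pkl','rb'))
def crop(f,x0,y0,x1,y1,k,out):
    im=load(f)['image'][y0:y1,x0:x1]; cv2.imwrite(f'pics/{out}.png',cv2.resize(im,None,fx=k,fy=k,interpolation=cv2.INTER_CUBIC))
def ray(s,uv):
    K,R,t=[np.array(s[k],float) for k in('intrinsics','R','t')]
    t=t.ravel(); d=R.T@np.linalg.solve(K,[uv[0],uv[1],1]); return -R.T@t,d/np.linalg.norm(d)
def onz(f,uv,z):
    c,d=ray(load(f),uv); return c+d*(z-c[2])/d[2]
def tri(*obs):
    A=np.zeros((3,3));b=np.zeros(3);rs=[ray(load(f),uv) for f,uv in obs]
    for c,d in rs:
        P=np.eye(3)-np.outer(d,d);A+=P;b+=P@c
    x=np.linalg.solve(A,b); return x,[np.linalg.norm((np.eye(3)-np.outer(d,d))@(x-c)) for c,d in rs]
def proj(f,X):
    s=load(f);p=np.array(s['R'])@np.array(X)+np.array(s['t']).ravel();q=np.array(s['intrinsics'])@p;return q[:2]/q[2]
E
python3 - <<'E'
from h import *
for n in('scene','side','wrist'): snap(n,n+'0')
print(state())
E
```

```text
{'time_s': 0.15, 'joints': array([ 1.20918486e+00,  1.16389630e-01,  1.44207523e+00,  7.09618201e-06,
        1.58399845e+00, -3.78122139e-02]), 'qd': array([-0.00012248, -0.00219107, -0.00149509, -0.00152392, -0.00023565,
        0.0003455 ]), 'tau': array([ 7.10565746e-04, -7.32505488e+01, -6.32850122e+01, -5.12340114e-05,
        4.85003024e-03, -1.81340971e-05]), 'tool_pos': array([214.72748686, 639.78055438, 211.64515917]), 'orientation': array([ 0.69779626,  0.11367961,  0.69792331, -0.11428203]), 'contact_force': array([-0.38167323,  0.10228784,  1.21098124]), 'wrist_torque': array([-0.03320203,  0.0205151 ,  0.00014649]), 'finger_gap': 85.46396325640367}
```

View pics/scene0.png

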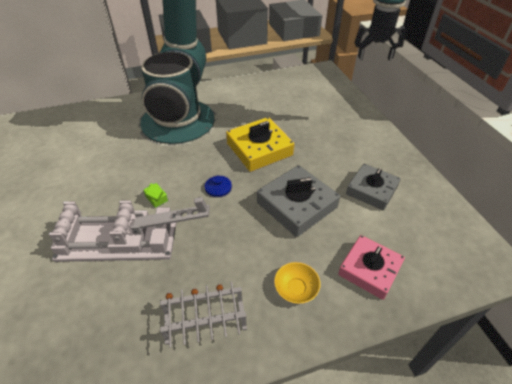

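View pics/side0.png

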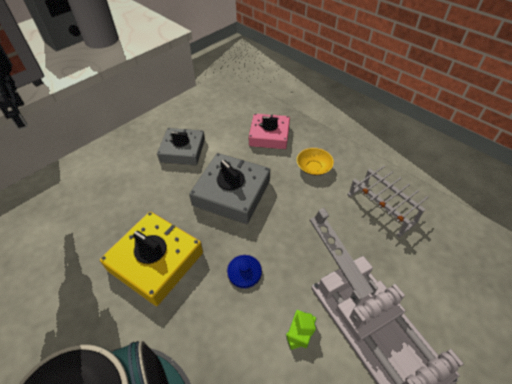

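View pics/wrist0.png

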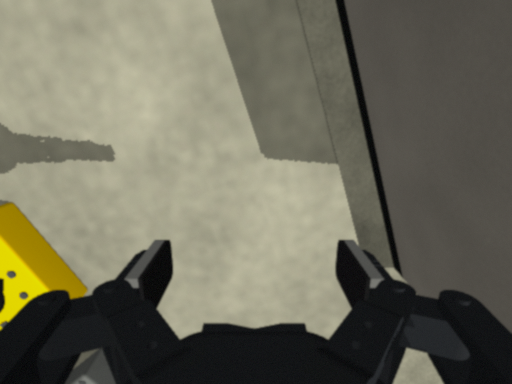

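Scene view: the boxes that could be taken for the selector are yellow (260,143), large grey (298,198), small grey (374,186) and pink (372,266). Pink and yellow are excluded, and the larger grey one at scene (298,198), side (231,186), is meant. The roller is at scene (115,232), and its stay's free end is at (201,208). Next come close crops.

```bash
python3 - <<'E'
from h import *
crop('scene0',245,155,350,245,7,'c1'); crop('side0',180,140,285,225,7,'c2')
crop('scene0',100,185,220,265,6,'c3'); crop('side0',300,200,400,300,6,'c4')
E
```

```text
(no output)
```

View pics/c1.png

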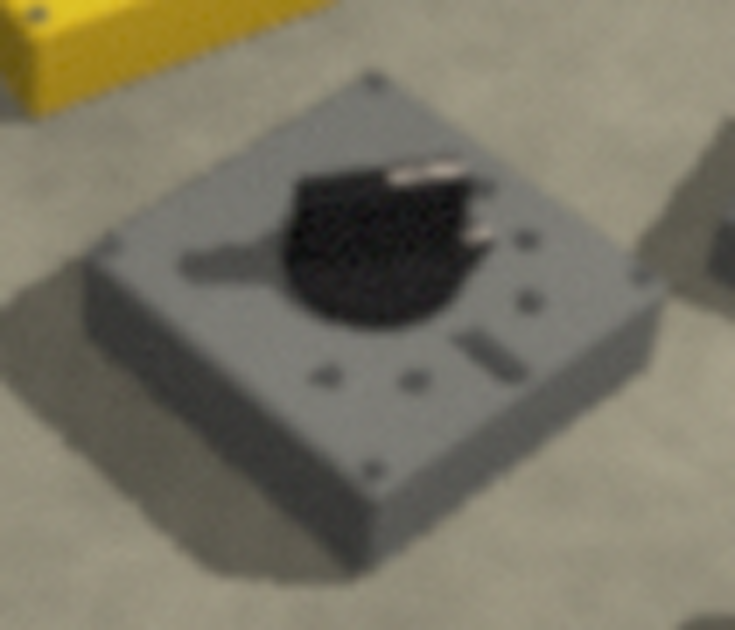

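View pics/c2.png

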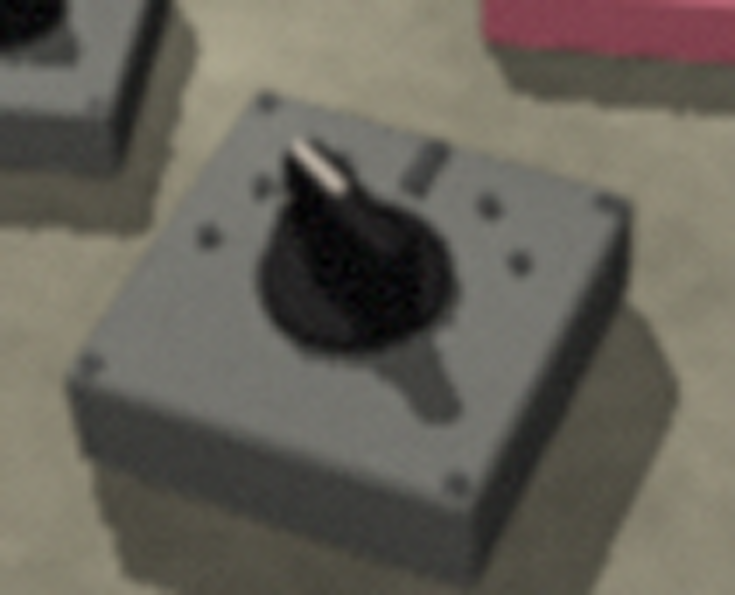

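View pics/c3.png

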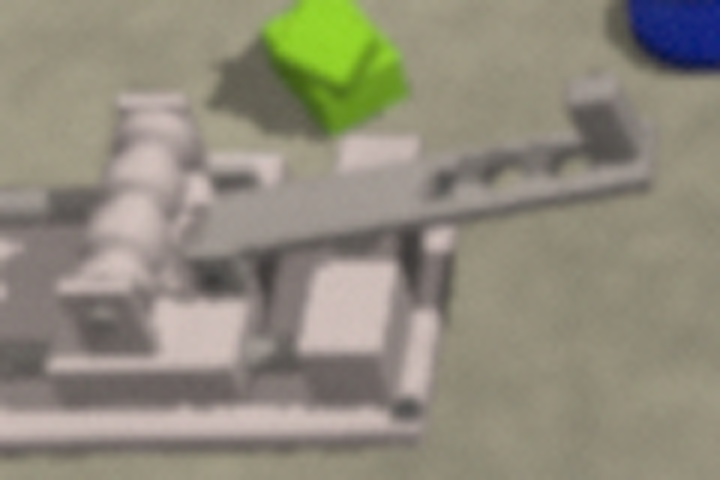

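View pics/c4.png

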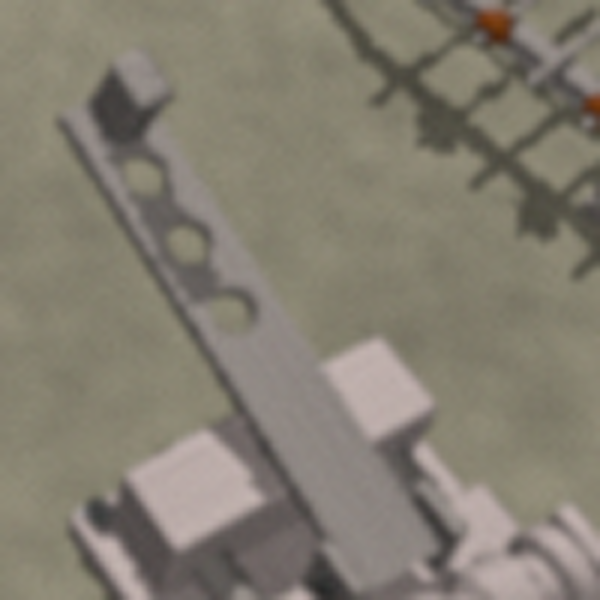

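```bash
cat >> h.py <<'E'
def P1(p): return np.array([245+(p[0]+.5)/7-.5,155+(p[1]+.5)/7-.5])
def P2(p): return np.array([180+(p[0]+.5)/7-.5,140+(p[1]+.5)/7-.5])
def P3(p): return np.array([100+(p[0]+.5)/6-.5,185+(p[1]+.5)/6-.5])
def P4(p): return np.array([300+(p[0]+.5)/6-.5,200+(p[1]+.5)/6-.5])
E
python3 - <<'E'
from h import *
np.set_printoptions(precision=1,suppress=True)
T=lambda n,a,b,A=P1,B=P2: print(n,*tri(('scene0',A(a)),('side0',B(b))))
T('bar',(490,356),(428,170))
T('c bottom/right?',(372,470),(612,205))
T('c right/top',(640,275),(266,100))
T('c top/left',(374,80),(90,365))
T('c left/bot',(110,245),(458,485))
T('pip cw1',(413,380),(488,207));T('pip cw2',(325,375),(520,263))
T('pip a',(527,240),(265,188));T('pip b',(485,187),(208,238))
T('line tip',(462,168),(295,145));T('line in',(390,180),(342,190))
print('--stay')
T('grip top center',(595,88),(140,72),P3,P4)
T('bar end corner near',(650,183),(65,120),P3,P4)
T('hole out',(572,160),(143,176),P3,P4)
T('hole mid',(508,170),(185,243),P3,P4)
T('hole in',(460,180),(232,310),P3,P4)
E
```

```text
bar [588.8 282.1  60.5] [np.float64(0.6517721231331198), np.float64(0.6517721231331821)]
c bottom/right? [626.5 216.8  60.2] [np.float64(0.1127152788147875), np.float64(0.11271527881480072)]
c right/top [568.9 356.7  61.9] [np.float64(1.4491107351190158), np.float64(1.44911073511912)]
c top/left [429.5 299.8  60.4] [np.float64(0.7304943164947133), np.float64(0.7304943164946678)]
c left/bot [486.9 160.8  60.4] [np.float64(0.32572075929838556), np.float64(0.32572075929844385)]
pip cw1 [590.8 249.4  61. ] [np.float64(1.2042240305058318), np.float64(1.2042240305058811)]
pip cw2 [578.1 218.5  61.5] [np.float64(1.6272363925021438), np.float64(1.6272363925021578)]
pip a [536.6 321.9  60.3] [np.float64(0.5265074456126465), np.float64(0.5265074456125788)]
pip b [503.3 318.3  59.7] [np.float64(0.3356940306103527), np.float64(0.3356940306102812)]
line tip [531.9 291.3 107.9] [np.float64(2.0777192309625088), np.float64(2.0777192309624763)]
line in [528.9 262.1 107.2] [np.float64(1.7871025902360982), np.float64(1.7871025902360704)]
--stay
grip top center [553.9 -18.4 153.1] [np.float64(0.6765216946492113), np.float64(0.676521694649233)]
bar end corner near [556.4   3.2  92.8] [np.float64(6.8891651821684725), np.float64(6.889165182168505)]
hole out [548.  -32.5 106.5] [np.float64(0.551951533950212), np.float64(0.5519515339502237)]
hole mid [539.4 -59.3  99.8] [np.float64(0.0209496293940628), np.float64(0.020949629394083166)]
hole in [532.7 -83.2  92.1] [np.float64(3.744316854850285), np.float64(3.7443168548502874)]
```

```bash
cat >> h.py <<'E'
from scipy.spatial.transform import Rotation as Ro
def st():
    s=state(); q=s['orientation']; R=Ro.from_quat([q[1],q[2],q[3],q[0]]).as_matrix()
    y=R[:,1]; print('t %.2f'%s['time_s'],'pos',np.round(s['tool_pos'],1),'x',np.round(R[:,0],3),'yaw_y %.1f'%np.degrees(np.arctan2(y[1],y[0])),'yz %.3f'%y[2],'F',np.round(s['contact_force'],1),'T',np.round(s['wrist_torque'],2),'gap %.1f'%s['finger_gap'],'j',np.round(s['joints'],2)); return s
E
python3 - <<'E'
from h import *
st()
np.set_printoptions(precision=1,suppress=True)
for p,q in [((374,80),0)]: pass
# yellow box, small grey box, dish coarse
print(onz('scene0',(260,143),40),onz('scene0',(374,183),40),onz('scene0',(298,283),15),onz('scene0',(218,186),20),onz('scene0',(155,195),25))
print(onz('scene0',(60,245),40),onz('scene0',(165,245),40))
s=load('wrist0');print(-np.array(s['R']).T@np.array(s['t']).ravel(),s['R'])
E
```

```text
t 0.15 pos [214.7 639.8 211.6] x [-0.    -0.001 -1.   ] yaw_y 71.4 yz -0.001 F [-0.4  0.1  1.2] T [-0.03  0.02  0.  ] gap 85.5 j [ 1.21  0.12  1.44  0.    1.58 -0.04]
[268.3 232.7  40. ] [548.2 493.5  40. ] [768.4 162.5  15. ] [397.4  56.9  20. ] [ 380.3 -127.    25. ]
[ 493.8 -376.9   40. ] [ 576.8 -123.9   40. ]
[146.5 662.4 372.4] [[ 0.3  0.9  0. ]
 [ 0.9 -0.3  0.3]
 [ 0.3 -0.1 -1. ]]
```

```bash
python3 -m creep '[[[0,0,-0.14],[31,-38,0],0],[[0,0,-0.14],[31,-38,0],0],[[0,0,-0.14],[31,-38,0],0],[[0,0,-0.14],[31,-38,0],0],[[0,0,-0.14],[31,-38,0],0],[[0,0,-0.14],[31,-38,0],0],[[0,0,-0.14],[31,-38,0],0],[[0,0,-0.14],[31,-38,0],0]]' 40; python3 -c "
from h import *
st()"
```

```text
time_s: 0.95
tool_pos: [462.6, 329.6, 208.6]
orientation: [0.522, 0.475, 0.524, -0.477]
contact_force: [0.7, -0.1, 0.5]
finger_gap: 85.5
t 0.95 pos [462.6 329.6 208.6] x [-0.004  0.    -1.   ] yaw_y 5.4 yz -0.004 F [ 0.7 -0.1  0.5] T [ 0.05 -0.08 -0.04] gap 85.5 j [ 0.57 -0.11  1.68  0.    1.58  0.48]
```

```bash
python3 -c "
from h import *
snap('wrist','w1')"; python3 -m creep '[[[0,0,-0.12],[33,-36,0],0],[[0,0,-0.12],[32,-35,0],0],[[0,0,0],[0,0,0],0]]'; python3 -c "
from h import *
st();snap('wrist','w2')"
```

```text
time_s: 1.3
tool_pos: [529.7, 253.9, 208.1]
orientation: [-0.455, -0.54, -0.455, 0.543]
contact_force: [0.2, 0.3, 0.1]
finger_gap: 85.1
t 1.30 pos [529.7 253.9 208.1] x [-0.003 -0.002 -1.   ] yaw_y -9.9 yz -0.003 F [0.2 0.3 0.1] T [ 0.   -0.01 -0.04] gap 85.1 j [ 0.4  -0.07  1.64 -0.    1.58  0.58]
```

View pics/w1.png

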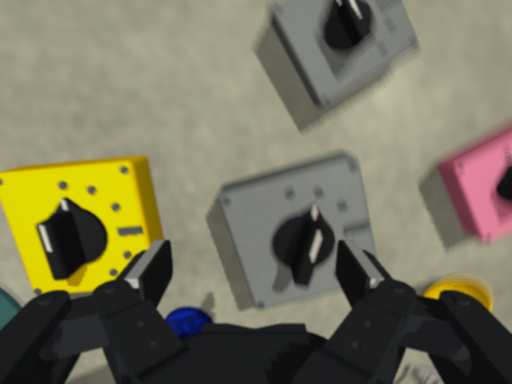

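View pics/w2.png

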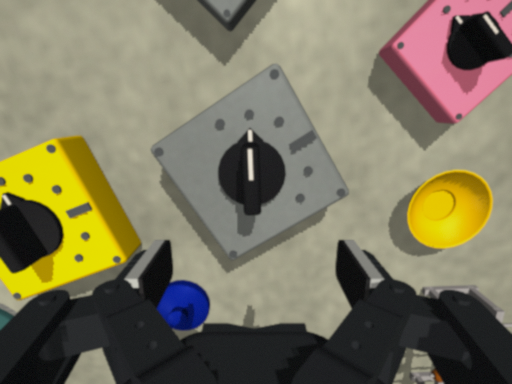

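The w2 wrist view shows the large grey box centred near (249,163). The nose tip is at (250,132), pointing at the second pip (249,115), and the bar mark is at (302,141). Now I measure it.

```bash
python3 - <<'E'
from h import *
crop('w2',140,55,360,265,3.5,'c5')
np.set_printoptions(precision=1,suppress=True)
a=tri(('scene0',P1((374,80))),('w2',(157,152)));print(a)
for uv in [(157,152),(275,73),(343,192),(234,254)]: print(onz('w2',uv,61))
print('bar',onz('w2',(302,141),62),tri(('w2',(302,141)),('scene0',P1((490,356)))))
print('line',onz('w2',(250,132),108),onz('w2',(251,178),108),'pip2',onz('w2',(249,115),61))
E
```

```text
(array([427.2, 300.3,  57.6]), [np.float64(0.10141333767946159), np.float64(0.10141333767960875)])
[428.4 300.5  61. ]
[569.5 358.   61. ]
[627.6 219.   61. ]
[488.3 162.2  61. ]
bar [588.1 285.   62. ] (array([588. , 283.5,  58.1]), [np.float64(1.1803423233123451), np.float64(1.180342323312373)])
line [535.1 307.3 108. ] [528.4 264.4 108. ] pip2 [535.9 321.8  61. ]
```

View pics/c5.png

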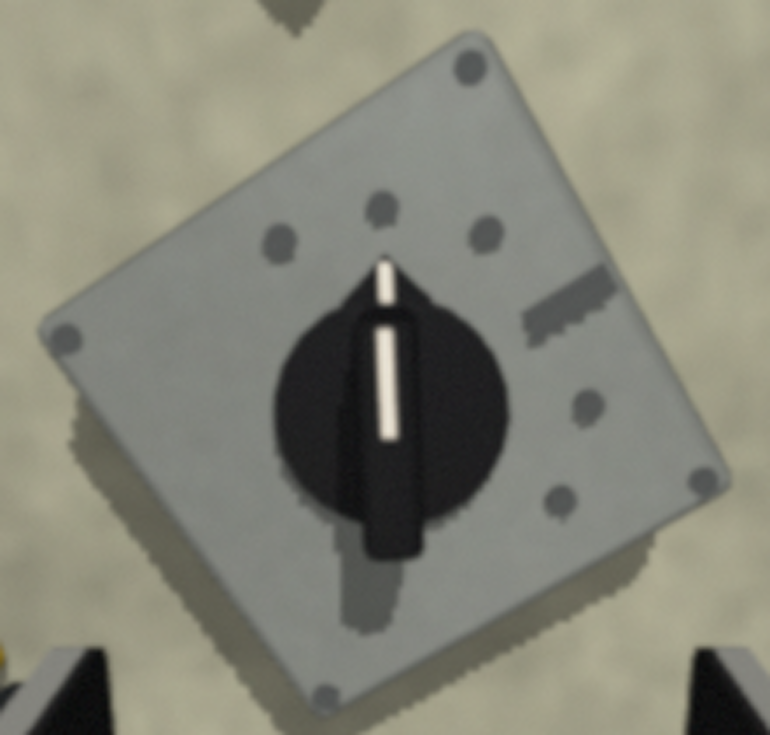

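```bash
python3 -m creep '[[[0,0,0.03],[-1.4,5.3,-30],0],[[0,0,0],[0,0,-40],0],[[0,0,0],[0,0,-35],0],[[0,0,0],[0,0,-14],0],[[0,0,0],[0,0,0],0]]'; python3 -c "
from h import *
st()"
```

```text
time_s: 1.85
tool_pos: [525.0, 263.3, 86.7]
orientation: [-0.465, -0.531, -0.467, 0.532]
contact_force: [0.5, 0.4, 1.6]
finger_gap: 85.5
t 1.85 pos [525.  263.3  86.7] x [-0.002  0.001 -1.   ] yaw_y -7.5 yz -0.002 F [0.5 0.4 1.6] T [-0.02 -0.    0.02] gap 85.5 j [ 0.42 -0.01  1.78  0.    1.37  0.55]
```

```bash
python3 -m creep '[[[0,0,-0.01],[3.3,-4.1,2],0],[[0,0,0],[0,0,0],0]]'; python3 -c "
from h import *
st()"
```

```text
time_s: 2.05
tool_pos: [529.0, 260.0, 91.5]
orientation: [0.463, 0.534, 0.464, -0.534]
contact_force: [-0.7, -0.3, 0.1]
finger_gap: 85.3
t 2.05 pos [529.  260.   91.5] x [-0.     0.002 -1.   ] yaw_y -8.1 yz -0.001 F [-0.7 -0.3  0.1] T [ 0.01 -0.02 -0.03] gap 85.3 j [ 0.41 -0.01  1.77  0.    1.38  0.55]
```

Close gently.

```bash
python3 -m creep '[[[0,0,0],[-0.5,-0.8,-2],0.5],[[0,0,0],[0,0,0],0.7],[[0,0,0],[0,0,0],0.85],[[0,0,0],[0,0,0],0.9],[[0,0,0],[0,0,0],0.9]]' 40; python3 -c "
from h import *
st()"
```

```text
time_s: 2.55
tool_pos: [530.2, 259.7, 93.7]
orientation: [0.464, 0.536, 0.463, -0.532]
contact_force: [-0.6, 0.0, -0.6]
finger_gap: 12.3
t 2.55 pos [530.2 259.7  93.7] x [ 0.005  0.004 -1.   ] yaw_y -8.1 yz 0.004 F [-0.6  0.  -0.6] T [ 0.02 -0.03 -0.03] gap 12.3 j [ 0.41 -0.01  1.77  0.    1.38  0.55]
```

```bash
python3 -c "
from h import *
snap('scene','s2');snap('side','d2');snap('wrist','w3')
a=cv2.resize(load('s2')['image'][140:250,235:360],None,fx=5,fy=5)[:500,:]
b=cv2.resize(load('d2')['image'][110:220,175:300],None,fx=5,fy=5)[:500]
cv2.imwrite('pics/m1.png',cv2.resize(np.hstack([a,b]),None,fx=.64,fy=.64))
st()"
```

```text
t 2.70 pos [530.1 259.7  93.5] x [ 0.005  0.004 -1.   ] yaw_y -8.1 yz 0.004 F [0.6 0.6 0. ] T [-0.04 -0.06 -0.03] gap 8.3 j [ 0.41 -0.01  1.77  0.    1.38  0.55]
```

View pics/m1.png

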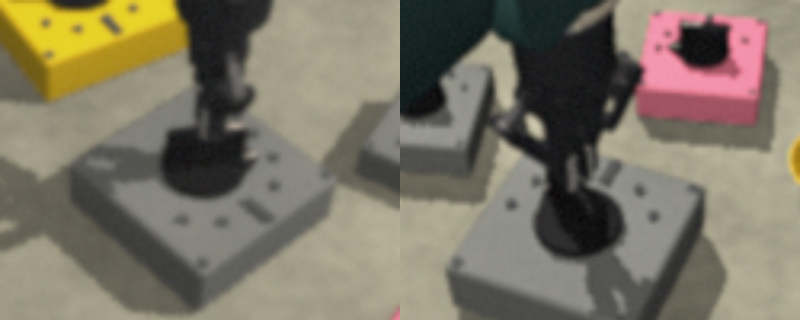

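View pics/w3.png

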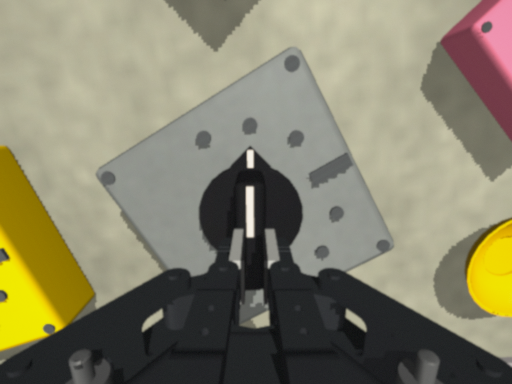

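```bash
python3 -m creep '[[[0,0,0],[0,0,0],0.9],[[0,0,0],[0,0,0],1]]' 60; python3 -c "
from h import *
st()
np.set_printoptions(precision=1,suppress=True)
for p in [(250,152),(249,236)]: print(onz('w3',p,108))
print(proj('w3',[530,259.7,93.5]),proj('w3',[530,259.7,79.5]),proj('w3',[528.3,259.2,108]))
"
```

```text
time_s: 2.9
tool_pos: [530.0, 259.7, 93.4]
orientation: [0.464, 0.536, 0.464, -0.532]
contact_force: [-0.4, -0.3, 0.3]
finger_gap: 0.2
t 2.90 pos [530.  259.7  93.4] x [ 0.004  0.004 -1.   ] yaw_y -8.1 yz 0.004 F [-0.4 -0.3  0.3] T [-0.02  0.05  0.01] gap 0.2 j [ 0.41 -0.01  1.77  0.    1.38  0.55]
[535.1 310.6 108. ]
[527.6 262.9 108. ]
[253.8 230.3] [253.7 222. ] [251.1 241.6]
```

```bash
python3 -c "
from h import *
snap('scene','s4');snap('side','d4');snap('wrist','w4')
a=cv2.resize(load('s4')['image'][120:220,265:335],None,fx=6,fy=6)
b=cv2.resize(load('d4')['image'][100:200,200:260],None,fx=6,fy=6)
cv2.imwrite('pics/m2.png',np.hstack([a,b]))
"
```

```text
(no output)
```

View pics/m2.png

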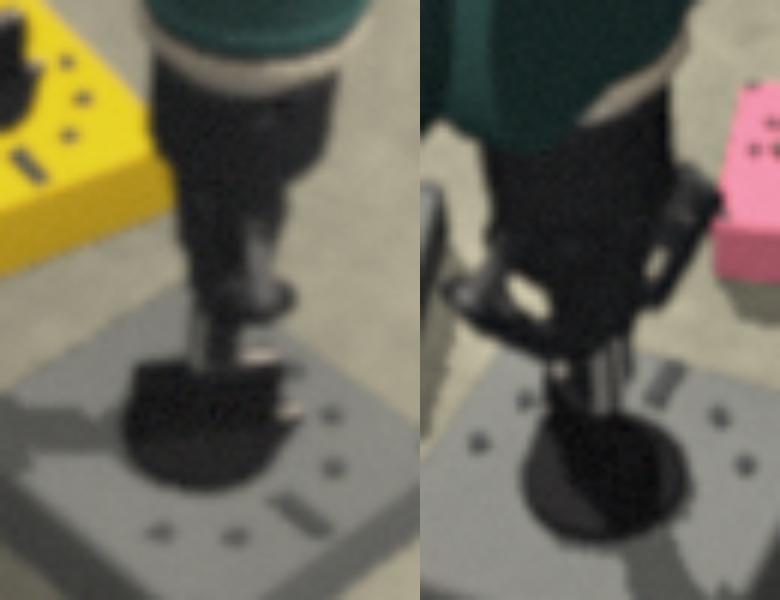

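View pics/w4.png

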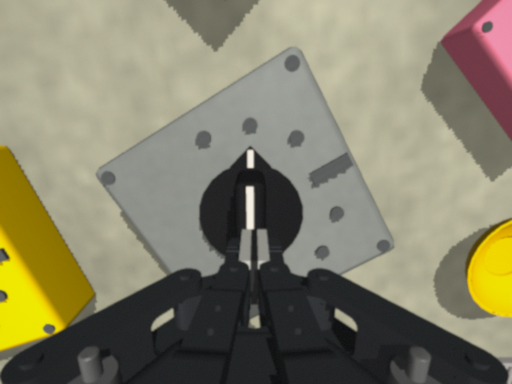

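```bash
python3 -c "
from h import *
np.set_printoptions(precision=1,suppress=True)
for f in('wrist0','w1','w2','w3','w4'):
    s=load(f); print(f,-np.array(s['R']).T@np.array(s['t']).ravel(), np.array(s['R'])[2])
print(tri(('scene0',(300.4,181)),('side0',(230.8,168.3))))
print(tri(('scene0',(300.4,181)),('side0',(230.8,168.3)),('w4',(254,230))))
s=st()
print(proj('s4',s['tool_pos']),proj('s4',s['tool_pos']-[0,0,14]),proj('d4',s['tool_pos']),proj('d4',s['tool_pos']-[0,0,14]))
crop('w4',200,190,310,300,6,'c6')
"
```

```text
wrist0 [146.5 662.4 372.4] [ 0.3 -0.1 -1. ]
w1 [456.3 400.7 369.5] [ 0.  -0.3 -1. ]
w2 [542.4 324.5 368.8] [-0.1 -0.3 -1. ]
w3 [539.2 329.8 254.8] [-0.  -0.3 -1. ]
w4 [539.2 329.8 254.6] [-0.  -0.3 -1. ]
(array([531.3, 259.1, 104.8]), [np.float64(1.3217718329148527), np.float64(1.32177183291489)])
(array([530.9, 261.3, 102.4]), [np.float64(1.9041724083839462), np.float64(2.6015825905733183), np.float64(2.30689744768111)])
t 3.05 pos [530.  259.7  93.4] x [ 0.  0. -1.] yaw_y -8.1 yz 0.004 F [ 0.3  0.5 -0.6] T [ 0.  0. -0.] gap 0.1 j [ 0.4 -0.   1.8  0.   1.4  0.6]
[299.7 183.9] [299.3 187.4] [230.2 171.1] [230.6 174.7]
```

View pics/c6.png

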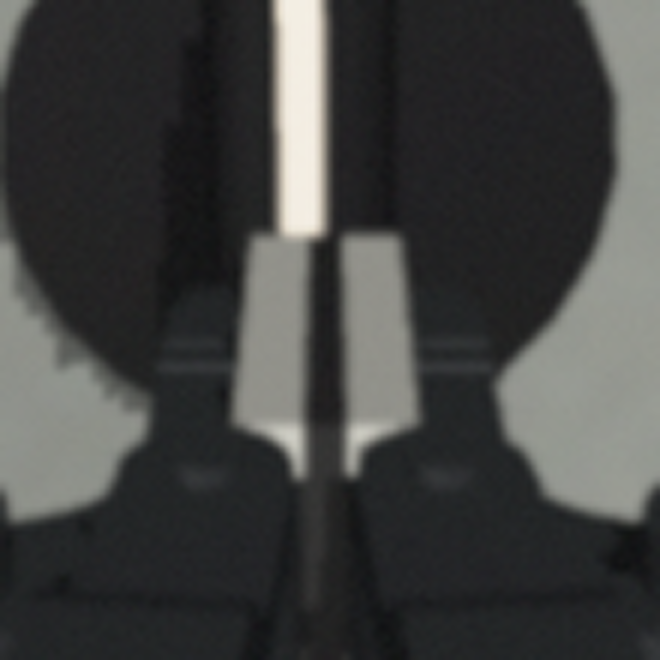

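```bash
python3 -c "
from h import *
np.set_printoptions(precision=1,suppress=True)
for X in [(428.4,300.5,61),(569.5,358,61),(627.6,219,61),(535.5,307,108),(588,284,61)]: print(proj('w4',X),proj('w2',X))
s=st()
# expected pad edge pts at various z along tool axis
for z in (79.4,93.4,108,122): 
  y=np.array([.99,-.141,0])
  n=np.array([.141,.99,0])
  print(z,proj('w4',[530+11*n[0],259.7+11*n[1],z]),proj('s4',[530,259.7,z]),proj('d4',[530,259.7,z]))
"
```

```text
[104.6 178.3] [157. 152.]
[293.4  60.9] [275.  73.]
[386.8 245. ] [343. 192.]
[251.8 158.6] [250.5 132.2]
[329.9 169.8] [301.9 141.8]
t 3.05 pos [530.  259.7  93.4] x [ 0.  0. -1.] yaw_y -8.1 yz 0.004 F [ 0.3  0.5 -0.6] T [ 0.  0. -0.] gap 0.1 j [ 0.4 -0.   1.8  0.   1.4  0.6]
79.4 [253.8 206.6] [299.3 187.4] [230.5 174.7]
93.4 [253.9 213.9] [299.7 183.9] [230.2 171.1]
108 [254.  222.9] [300.1 180.1] [229.9 167.2]
122 [254.2 233.1] [300.6 176.4] [229.5 163.5]
```

The shut pads sit over the bar, although the state puts the tips below its top. I'll rise and measure where the tips really are.

```bash
python3 -m creep '[[[0,0,0],[0,0,40],1],[[0,0,0],[0,0,40],1],[[0,0,0],[0,0,0],1]]' 60; python3 -c "
from h import *
st()
snap('scene','s5');snap('side','d5');snap('wrist','w5')
a=cv2.resize(load('s5')['image'][120:220,265:335],None,fx=6,fy=6)
b=cv2.resize(load('d5')['image'][100:200,200:260],None,fx=6,fy=6)
cv2.imwrite('pics/m3.png',np.hstack([a,b]))
st()
"
```

```text
time_s: 3.35
tool_pos: [529.0, 259.2, 174.7]
orientation: [0.463, 0.535, 0.464, -0.533]
contact_force: [-0.1, -0.1, -0.3]
finger_gap: 0.2
t 3.35 pos [529.  259.2 174.7] x [ 0.002  0.003 -1.   ] yaw_y -8.1 yz 0.001 F [-0.1 -0.1 -0.3] T [-0.02 -0.03 -0.07] gap 0.2 j [ 0.41 -0.06  1.68  0.    1.52  0.55]
t 3.50 pos [527.4 258.5 168.7] x [-0.005 -0.    -1.   ] yaw_y -8.1 yz -0.005 F [ 0.6 -0.2 -0.1] T [-0.03 -0.03 -0.01] gap 0.2 j [ 0.41 -0.06  1.69  0.    1.51  0.55]
```

View pics/m3.png

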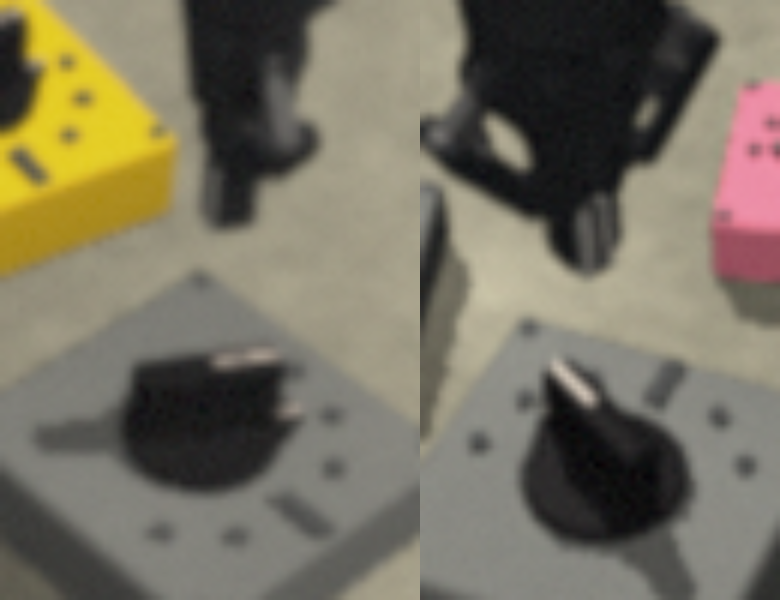

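View pics/w5.png

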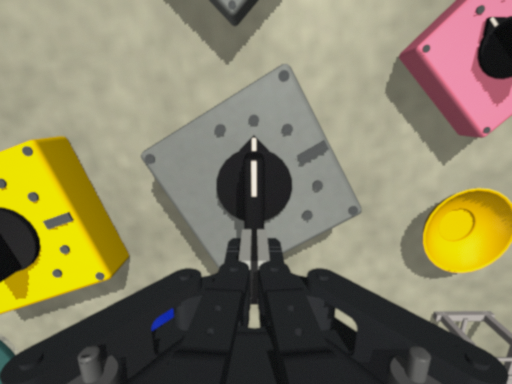

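```bash
python3 -c "
from h import *
np.set_printoptions(precision=1,suppress=True)
print(tri(('s5',(302.4,157.2)),('d5',(228,145))))
print(tri(('s5',(302.4,157.2)),('d5',(228,145)),('w5',(254,238))))
for z in (155,165,175,185): print(z,proj('s5',[528,258.8,z]),proj('d5',[528,258.8,z]),proj('w5',[528+1.5,258.8+11,z]))
s=load('w5');print(-np.array(s['R']).T@np.array(s['t']).ravel())
"
```

```text
(array([528.7, 258.3, 189. ]), [np.float64(1.0846931113602825), np.float64(1.0846931113601925)])
(array([528.4, 259.9, 187.4]), [np.float64(1.5139556247781003), np.float64(1.894864730249024), np.float64(1.681339421100221)])
155 [301. 167.] [228.3 154.8] [254.1 205.8]
165 [301.4 164.2] [228.  151.9] [254.1 210.9]
175 [301.7 161.4] [227.7 148.9] [254.1 216.6]
185 [302.  158.5] [227.5 145.9] [254. 223.]
[538.2 329.4 330.8]
```

```bash
python3 -m creep '[[[0,0,0],[0,0,0],0],[[0,0,0],[0,0,0],0],[[0,0,0],[0,0,0],0],[[0,0,0],[0,0,-20],0],[[0,0,0],[0,0,-25],0],[[0,0,0],[0,0,0],0],[[0,0,0],[0,0,0],0]]' 60; python3 -c "
from h import *
st()
snap('scene','s6');snap('side','d6');snap('wrist','w6')
a=cv2.resize(load('s6')['image'][120:220,265:335],None,fx=6,fy=6)
b=cv2.resize(load('d6')['image'][100:200,200:260],None,fx=6,fy=6)
cv2.imwrite('pics/m4.png',np.hstack([a,b]))
st()
"
```

```text
time_s: 4.2
tool_pos: [526.1, 258.0, 118.5]
orientation: [-0.462, -0.531, -0.465, 0.537]
contact_force: [-0.0, -0.3, -0.3]
finger_gap: 85.4
t 4.20 pos [526.1 258.  118.5] x [-0.01  -0.002 -1.   ] yaw_y -8.1 yz -0.009 F [-0.  -0.3 -0.3] T [-0.03 -0.02  0.01] gap 85.4 j [ 0.41 -0.03  1.74  0.    1.44  0.55]
t 4.35 pos [526.4 258.1 119.1] x [-0.009 -0.002 -1.   ] yaw_y -8.1 yz -0.008 F [-0.7 -0.5  0.4] T [-0.    0.03 -0.02] gap 85.7 j [ 0.41 -0.03  1.74  0.    1.44  0.55]
```

View pics/m4.png

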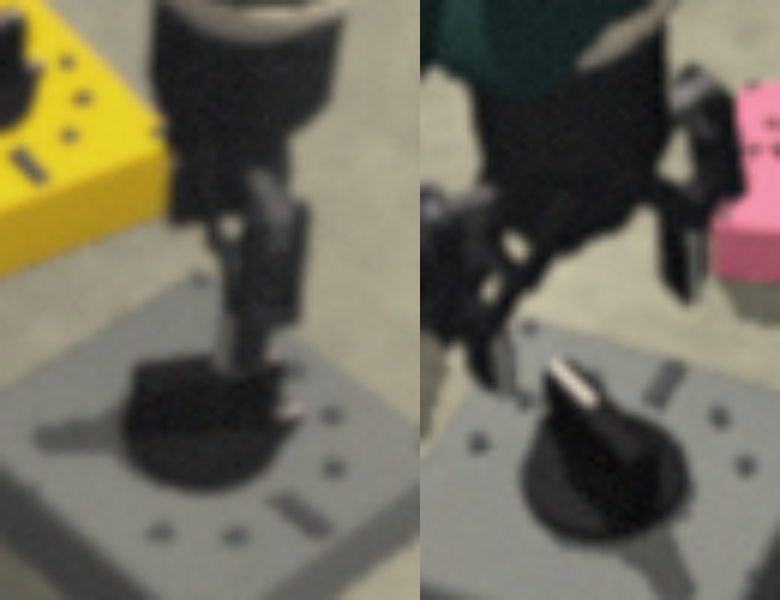

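```bash
python3 -c "
from h import *
np.set_printoptions(precision=1,suppress=True)
print(tri(('s6',(304.5,182)),('d6',(244.5,150))))
for sgn in(1,-1):
  for z in (105,118,132,145):
    X=[526.2+sgn*46*.99,258-sgn*46*.141,z]; print(sgn,z,proj('s6',X),proj('d6',X))
"
```

```text
(array([574.4, 249.3, 146.5]), [np.float64(0.4151580393228519), np.float64(0.41515803932283707)])
1 105 [303.3 192.3] [243.6 161.4]
1 118 [303.8 188.9] [243.4 157.9]
1 132 [304.3 185.2] [243.2 154. ]
1 145 [304.7 181.6] [243.1 150.4]
-1 105 [294.8 168.7] [214.5 177.2]
-1 118 [295.1 165.3] [214.  173.7]
-1 132 [295.5 161.5] [213.4 169.9]
-1 145 [295.9 158. ] [212.9 166.3]
```

Measured from two views, the open tips are at z 146 with the TCP at 119, and the shut tips at 188 with the TCP at about 174. The pads really end 14 mm behind the reported TCP, not 14 mm ahead. I'll use that and go 28 mm lower than the text implies.

```bash
python3 -m creep '[[[0,0,0],[2,1,-20],0],[[0,0,0],[0,0,-20],0],[[0,0,0],[0,0,-8],0],[[0,0,0],[0,0,0],0],[[0,0,0],[0,0,0],0]]' 60; python3 -c "
from h import *
st()"
```

```text
time_s: 4.85
tool_pos: [530.6, 260.1, 75.5]
orientation: [-0.463, -0.534, -0.464, 0.534]
contact_force: [-0.6, -0.4, 0.4]
finger_gap: 85.7
t 4.85 pos [530.6 260.1  75.5] x [-0.002  0.001 -1.   ] yaw_y -8.1 yz -0.002 F [-0.6 -0.4  0.4] T [-0.01 -0.05 -0.01] gap 85.7 j [0.41 0.01 1.78 0.   1.36 0.55]
```

```bash
python3 -m creep '[[[0,0,0],[-1.5,-0.5,-6],0.5],[[0,0,0],[0,0,-2],0.8],[[0,0,0],[0,0,0],0.8],[[0,0,0],[0,0,0],0.8],[[0,0,0],[0,0,0],0.85],[[0,0,0],[0,0,0],0.9]]' 60; python3 -c "
from h import *
st()"
```

```text
time_s: 5.45
tool_pos: [527.9, 260.3, 70.1]
orientation: [-0.462, -0.533, -0.465, 0.534]
contact_force: [5.6, -2.2, -7.1]
finger_gap: 16.7
t 5.45 pos [527.9 260.3  70.1] x [-0.004  0.002 -1.   ] yaw_y -8.0 yz -0.004 F [ 5.6 -2.2 -7.1] T [-0.34 -1.44  0.06] gap 16.7 j [0.41 0.01 1.79 0.   1.35 0.55]
```

```bash
python3 -m creep '[[[0,0,-0.1],[0,0,0],0.9],[[0,0,-0.12],[0,0,0],0.9],[[0,0,-0.12],[0,0,0],0.9],[[0,0,-0.12],[0,0,0],0.9]]' 70; python3 -c "
from h import *
st()"
```

```text
time_s: 5.85
tool_pos: [528.4, 260.0, 70.1]
orientation: [0.324, 0.628, 0.326, -0.628]
contact_force: [-0.7, -0.2, -0.3]
finger_gap: 16.1
t 5.85 pos [528.4 260.   70.1] x [-0.001  0.003 -1.   ] yaw_y -35.2 yz -0.002 F [-0.7 -0.2 -0.3] T [-0.26 -0.32 -0.06] gap 16.1 j [0.41 0.   1.79 0.   1.34 1.03]
```

```bash
python3 -m creep '[[[0,0,-0.13],[0,0,0],0.9],[[0,0,-0.13],[0,0,0],0.9],[[0,0,-0.13],[0,0,0],0.9],[[0,0,-0.13],[0,0,0],0.9],[[0,0,-0.05],[0,0,0],0.9],[[0,0,0],[0,0,0],0.9]]' 70; python3 -c "
from h import *
st();snap('wrist','w7')"
```

```text
time_s: 6.45
tool_pos: [528.6, 259.5, 70.1]
orientation: [0.126, 0.696, 0.127, -0.695]
contact_force: [-1.0, 0.5, -0.7]
finger_gap: 16.7
t 6.45 pos [528.6 259.5  70.1] x [ 0.001  0.001 -1.   ] yaw_y -69.4 yz -0.001 F [-1.   0.5 -0.7] T [-0.21 -0.09  0.03] gap 16.7 j [0.41 0.   1.79 0.   1.34 1.62]
```

View pics/w7.png

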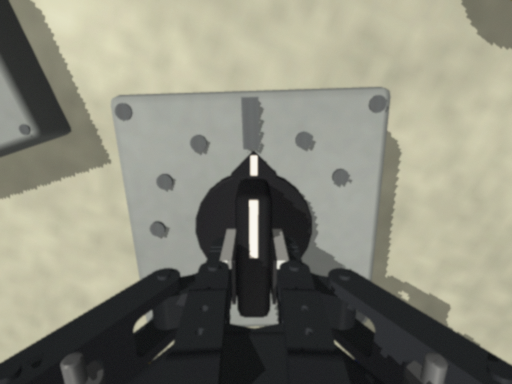

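The w7 view shows the nose (254,153) pointing right at the bar mark (252,122), with three pips to its left and two to its right. I'll release and rise.

```bash
python3 -m creep '[[[0,0,0],[0,0,0],0.6],[[0,0,0],[0,0,0],0.3],[[0,0,0],[0,0,0],0.0],[[0,0,0],[0,0,15],0],[[0,0,0],[0,0,40],0],[[0,0,0],[0,0,45],0],[[0,0,0],[0,0,40],0],[[0,0,0],[0,0,0],0]]'; python3 -c "
from h import *
st();snap('wrist','w8')"
```

```text
time_s: 7.3
tool_pos: [527.3, 258.8, 219.5]
orientation: [0.128, 0.696, 0.129, -0.695]
contact_force: [0.2, 0.5, 0.0]
finger_gap: 85.4
t 7.30 pos [527.3 258.8 219.5] x [ 0.001  0.001 -1.   ] yaw_y -69.0 yz -0.001 F [0.2 0.5 0. ] T [-0.04  0.02 -0.02] gap 85.4 j [ 0.41 -0.08  1.63  0.    1.59  1.62]
```

View pics/w8.png

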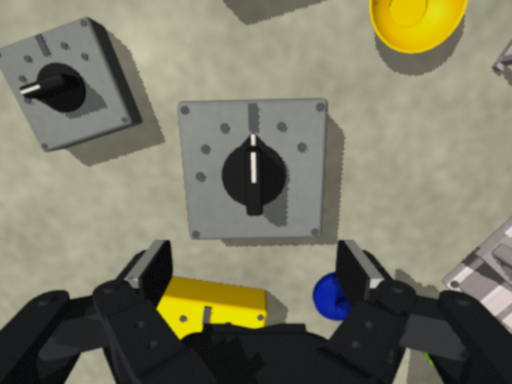

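```bash
python3 -m creep '[[[0,0,0.145],[3,-38,0],0],[[0,0,0.145],[3,-38,0],0],[[0,0,0.145],[3,-38,0],0],[[0,0,0.145],[3,-38,0],0],[[0,0,0.145],[3,-38,0],0],[[0,0,0.145],[3,-38,0],0],[[0,0,0],[0,0,0],0],[[0,0,0],[0,0,0],0]]'; python3 -c "
from h import *
st();snap('wrist','w9');st()"
```

```text
time_s: 8.15
tool_pos: [542.0, 23.3, 215.4]
orientation: [-0.417, -0.569, -0.418, 0.572]
contact_force: [0.4, -0.3, -0.5]
finger_gap: 85.3
t 8.15 pos [542.   23.3 215.4] x [-0.005 -0.001 -1.   ] yaw_y -17.6 yz -0.004 F [ 0.4 -0.3 -0.5] T [-0.02 -0.01  0.02] gap 85.3 j [-0.   -0.17  1.72 -0.    1.6   0.3 ]
t 8.20 pos [542.   23.6 215.3] x [-0.005 -0.002 -1.   ] yaw_y -17.6 yz -0.004 F [-0.4 -0.4  0.2] T [-0.06  0.01 -0.  ] gap 85.2 j [-0.   -0.17  1.72 -0.    1.6   0.3 ]
```

View pics/w9.png

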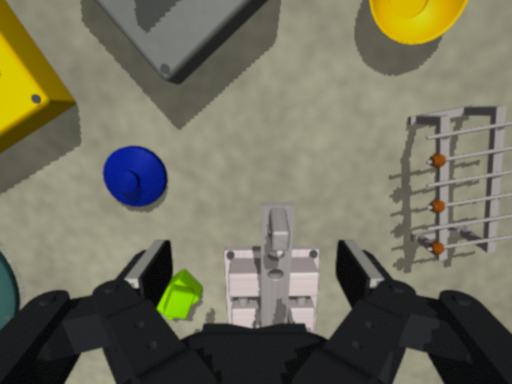

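```bash
python3 -m creep '[[[0,0,0],[-12,-38,0],0],[[0,0,0],[-12,-38,0],0],[[0,0,0],[-12,-38,0],0],[[0,0,0],[0,0,0],0],[[0,0,0],[0,0,0],0]]'; python3 -c "
from h import *
st();snap('wrist','w10');st()
crop('w9',205,190,335,330,4.2,'c7');crop('w10',205,100,335,250,4,'c8')"
```

```text
time_s: 8.7
tool_pos: [504.6, -88.8, 214.3]
orientation: [-0.416, -0.569, -0.419, 0.573]
contact_force: [-0.1, 0.6, 0.5]
finger_gap: 85.3
t 8.70 pos [504.6 -88.8 214.3] x [-0.007 -0.001 -1.   ] yaw_y -17.6 yz -0.006 F [-0.1  0.6  0.5] T [ 0.   -0.02  0.01] gap 85.3 j [-0.22 -0.24  1.78 -0.    1.61  0.08]
t 8.75 pos [504.7 -88.6 214.3] x [-0.007 -0.001 -1.   ] yaw_y -17.6 yz -0.006 F [-0.6 -0.2 -0.3] T [ 0.01  0.   -0.04] gap 85.1 j [-0.22 -0.24  1.78 -0.    1.61  0.08]
```

View pics/w10.png

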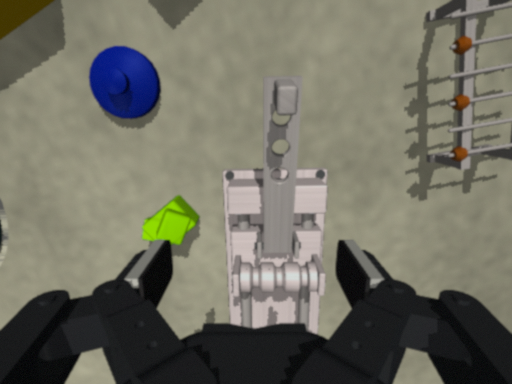

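View pics/c7.png

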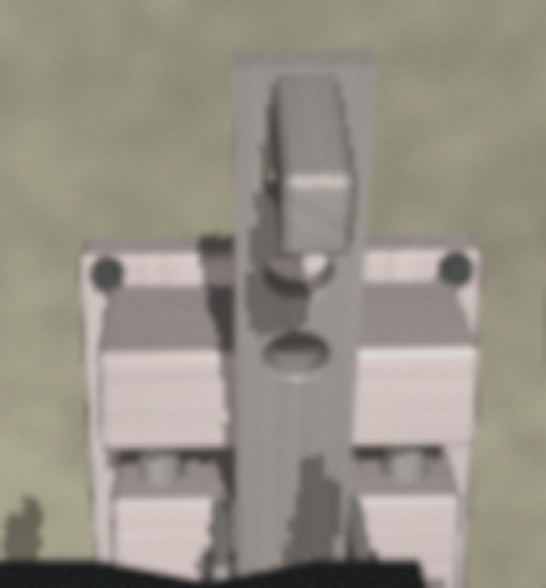

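View pics/c8.png

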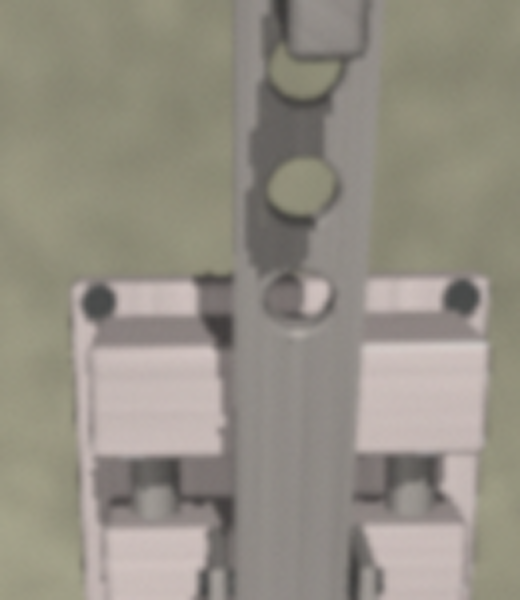

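```bash
python3 -c "
from h import *
crop('w10',250,60,320,210,4,'c9')"
```

```text
(no output)
```

View pics/c9.png

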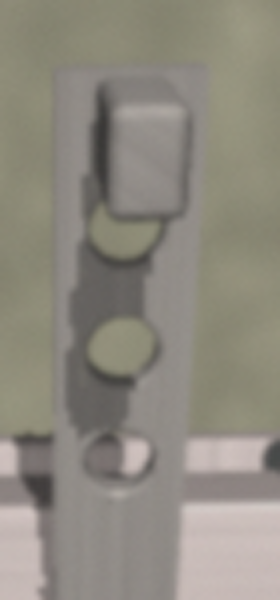

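```bash
python3 -c "
from h import *
np.set_printoptions(precision=1,suppress=True)
def T(n,a,b,*o):
  x,e=tri(('w9',a),('w10',b),*o);print(n,x,np.round(e,1)); return x
g=T('gtop',(280.6,241.6),(286.9,100.1))
g2=T('gtop4',(280.6,241.6),(286.9,100.1),('scene0',P3((595,88))),('side0',P4((140,72))))
a=T('endL',(260.9,202.5),(263.6,76.9));b=T('endR',(294.4,202.3),(301.9,76.4))
h=T('inner',(275.6,274.9),(279.9,175.4))
c=T('sL',(230.1,254.7),(229.4,175.4));d=T('sR',(313.5,254.2),(320.4,174.4))
u=d-c;print('across ang',np.degrees(np.arctan2(u[1],u[0])),np.linalg.norm(u),'end mid',(a+b)/2,'screw mid',(c+d)/2)
e=(a+b)/2;v=e-h;print('along',np.degrees(np.arctan2(v[1],v[0])),'tilt',np.arctan2(v[2],np.hypot(*v[:2])),np.linalg.norm(v))
u=b-a;print('arm end across',np.degrees(np.arctan2(u[1],u[0])))
"
```

```text
gtop [552.4 -20.2 153.6] [0.2 0.2]
gtop4 [553.  -19.3 153.7] [0.9 1.1 1.3 1.4]
endL [543.1   5.1 108.5] [0.2 0.2]
endR [575.6  -4.9 108.8] [0.1 0.1]
inner [532.2 -89.   94.5] [0.1 0.1]
sL [469.5 -88.1  14.8] [0. 0.]
sR [ 584.9 -122.9   16. ] [0.2 0.2]
across ang -16.769333340134956 120.58492136323225 end mid [559.3   0.1 108.7] screw mid [ 527.2 -105.5   15.4]
along 73.04726927308064 tilt 0.15082903223677485 94.19849657303517
arm end across -17.012962037400367
```

```bash
python3 -m creep '[[[0,0,0],[24.6,36.6,0],0],[[0,0,0],[24.6,36.6,-10],0],[[0,0,0],[0,0,-30],0],[[0,0,0],[0,0,-30],0],[[0,0,0],[0,0,0],0],[[0,0,0],[0,0,0],0]]' 30; python3 -c "
from h import *
st()"
```

```text
time_s: 9.35
tool_pos: [556.9, -4.2, 143.6]
orientation: [-0.418, -0.568, -0.42, 0.571]
contact_force: [-0.1, -0.4, 0.9]
finger_gap: 85.5
t 9.35 pos [556.9  -4.2 143.6] x [-0.005 -0.    -1.   ] yaw_y -17.3 yz -0.005 F [-0.1 -0.4  0.9] T [-0.05 -0.07 -0.01] gap 85.5 j [-0.05 -0.11  1.78 -0.    1.48  0.25]
```

```bash
python3 -m creep '[[[0,0,0],[-3,-11.5,-15],0],[[0,0,0],[0,0,-20],0],[[0,0,0],[0,0,0],0],[[0,0,0],[0,0,0],0]]' 30; python3 -c "
from h import *
st();snap('wrist','w11')"
```

```text
time_s: 9.75
tool_pos: [554.9, -17.1, 111.5]
orientation: [-0.419, -0.569, -0.419, 0.57]
contact_force: [-0.6, -1.9, -0.2]
finger_gap: 85.7
t 9.75 pos [554.9 -17.1 111.5] x [ 0.    -0.001 -1.   ] yaw_y -17.3 yz 0.000 F [-0.6 -1.9 -0.2] T [ 0.01  0.03 -0.06] gap 85.7 j [-0.08 -0.1   1.82 -0.    1.42  0.23]
```

View pics/w11.png

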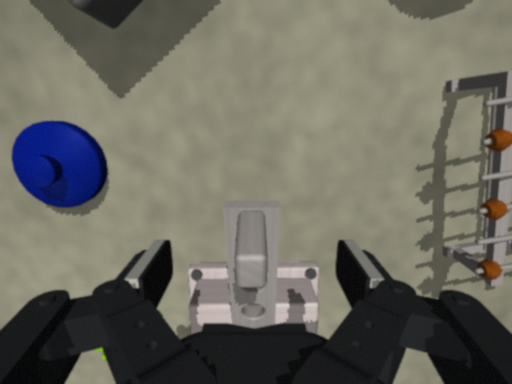

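The block (251,250) is centred between the jaws (midline about 254). I'll lower a little and close.

```bash
python3 -m creep '[[[0,0,0],[-0.5,1,-8],0.4],[[0,0,0],[0,0,0],0.75],[[0,0,0],[0,0,0],0.8],[[0,0,0],[0,0,0],0.85],[[0,0,0],[0,0,0],0.9],[[0,0,0],[0,0,0],0.9]]' 30; python3 -c "
from h import *
st();snap('wrist','w12')"
```

```text
time_s: 10.4
tool_pos: [554.0, -15.9, 105.1]
orientation: [-0.419, -0.569, -0.419, 0.57]
contact_force: [-3.3, 0.1, 0.6]
finger_gap: 15.1
t 10.40 pos [554.  -15.9 105.1] x [-0.    -0.001 -1.   ] yaw_y -17.3 yz -0.000 F [-3.3  0.1  0.6] T [-0.3   0.28  0.3 ] gap 15.1 j [-0.07 -0.1   1.83 -0.    1.41  0.23]
```

View pics/w12.png

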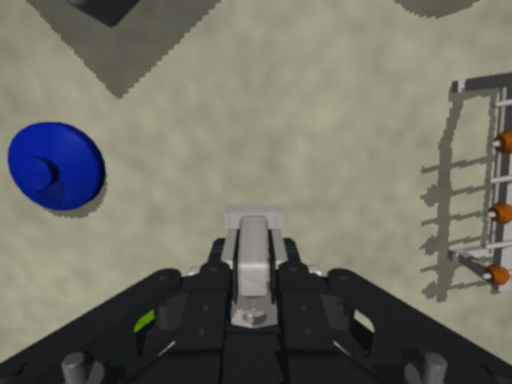

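```bash
python3 -m creep '[[[0,0,0],[-1,-3,10],0.9],[[0,0,0],[-1,-3,12],0.9],[[0,0,0],[0,0,0],0.9],[[0,0,0],[0,0,0],0.9]]' 30; python3 -c "
from h import *
st();snap('scene','s13');snap('side','d13')
a=cv2.resize(load('s13')['image'][150:265,90:240],None,fx=5,fy=5)
b=cv2.resize(load('d13')['image'][190:310,290:400],None,fx=5,fy=5)
cv2.imwrite('pics/m5.png',a);cv2.imwrite('pics/m6.png',b)"
```

```text
time_s: 10.85
tool_pos: [551.9, -22.6, 129.1]
orientation: [-0.419, -0.569, -0.419, 0.57]
contact_force: [-1.9, -0.3, -5.2]
finger_gap: 15.5
t 10.85 pos [551.9 -22.6 129.1] x [ 0.    -0.001 -1.   ] yaw_y -17.3 yz 0.000 F [-1.9 -0.3 -5.2] T [0.14 0.28 0.28] gap 15.5 j [-0.09 -0.12  1.81 -0.    1.45  0.21]
```

View pics/m5.png

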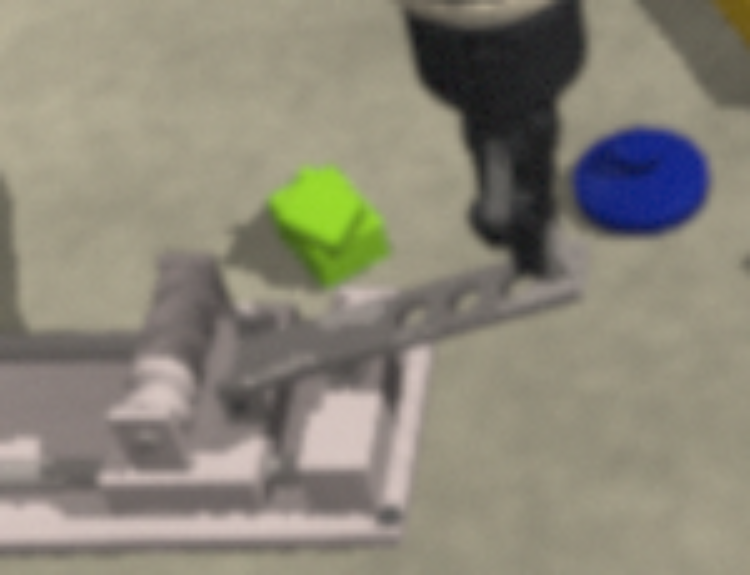

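View pics/m6.png

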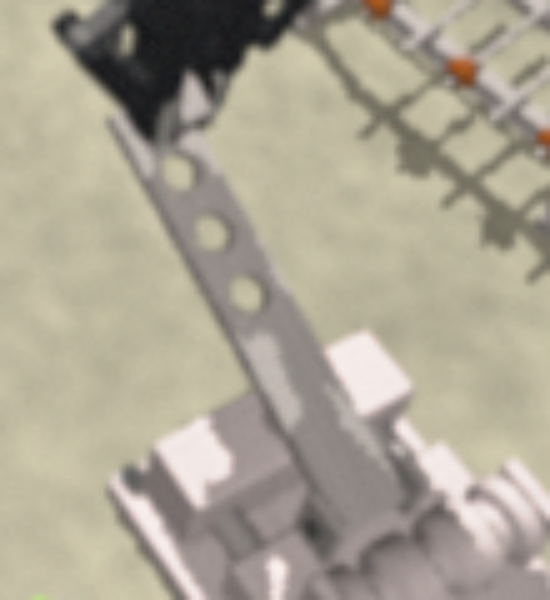

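```bash
python3 -c "
from h import *
np.set_printoptions(precision=1,suppress=True)
a=lambda p:(205+(p[0]+.5)/4.2-.5,190+(p[1]+.5)/4.2-.5); b=lambda p:(205+(p[0]+.5)/4-.5,100+(p[1]+.5)/4-.5)
R=[]
for n,p,q in [('Lfar',(103,350),(93,346)),('Lnear',(103,446),(97,456)),('Rfar',(475,347),(487,342)),('Rnear',(472,440),(482,450))]:
  x,e=tri(('w9',a(p)),('w10',b(q)));R.append(x);print(n,x,np.round(e,1))
m=np.mean(R,0);print(m,'along from screws',(m-[527.2,-105.5,15])[:2]@[.291,.957])
"
```

```text
Lfar [470.4 -92.1  56.7] [0.2 0.2]
Lnear [ 459.7 -125.    57.4] [0.4 0.4]
Rfar [ 581.7 -125.9   56.9] [0.2 0.2]
Rnear [ 572.6 -158.9   56.4] [0. 0.]
[ 521.1 -125.5   56.9] along from screws -20.891554129427032
```

```bash
python3 -m creep '[[[0,0,0],[-3,-9,0],0.9],[[0,0,0],[-4.5,-15,-3],0.9],[[0,0,0],[-4.5,-15,-5],0.9],[[0,0,0],[-2,-6,-5],0.9],[[0,0,0],[0,0,0],0.9],[[0,0,0],[0,0,0],0.9]]' 30; python3 -c "
from h import *
s=st();d=s['tool_pos'][:2]-[521.4,-123.8];print('along',d@[.291,.957],'across',d@[.957,-.291])"
```

```text
time_s: 11.55
tool_pos: [537.4, -70.8, 116.0]
orientation: [0.42, 0.57, 0.419, -0.569]
contact_force: [-0.8, 3.3, 3.3]
finger_gap: 15.3
t 11.55 pos [537.4 -70.8 116. ] x [ 0.002 -0.001 -1.   ] yaw_y -17.3 yz 0.003 F [-0.8  3.3  3.3] T [0.05 0.27 0.4 ] gap 15.3 j [-0.18 -0.13  1.85 -0.    1.43  0.12]
along 55.33872062027642 across -0.0759225341295604
```

```bash
python3 -c "
from h import *
snap('scene','s14');snap('side','d14');snap('wrist','w14')
a=cv2.resize(load('s14')['image'][170:265,100:220],None,fx=6,fy=6,interpolation=2)
b=cv2.resize(load('d14')['image'][200:310,300:400],None,fx=5,fy=5,interpolation=2)
cv2.imwrite('pics/m7.png',a);cv2.imwrite('pics/m8.png',b)"
```

```text
(no output)
```

View pics/m7.png

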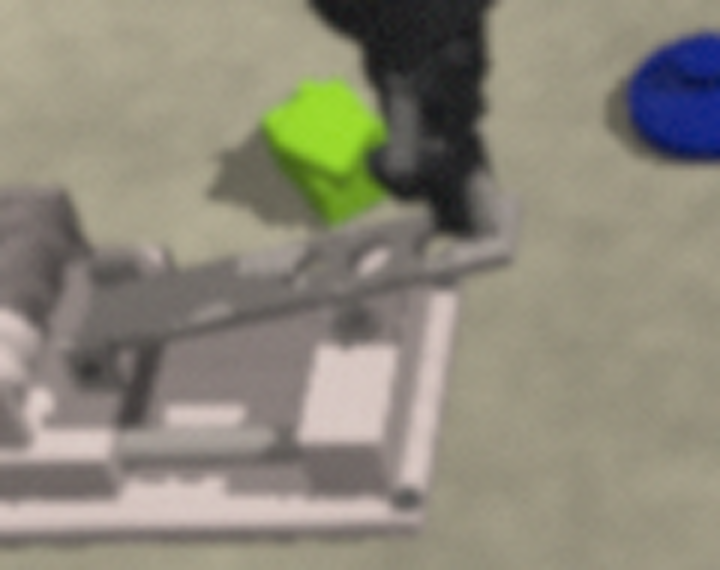

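View pics/m8.png

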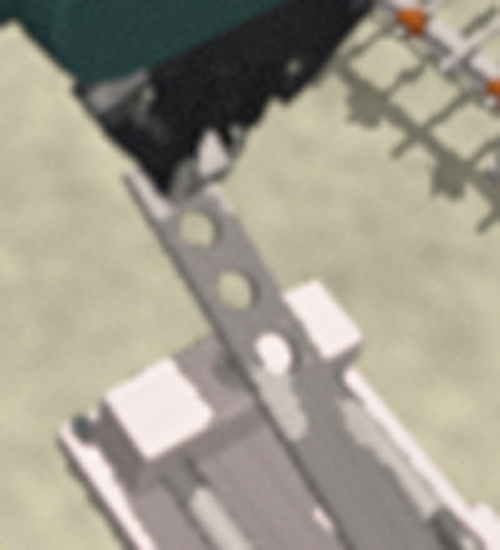

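View pics/w14.png

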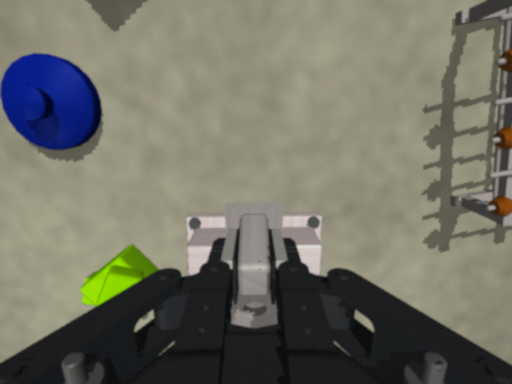

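```bash
python3 -c "
from h import *
np.set_printoptions(precision=1,suppress=True)
print(tri(('s14',(159,223)),('d14',(347,274))))
for z in (60,68,76): print(z,proj('s14',[521.4,-123.8,z]),proj('d14',[521.4,-123.8,z]))
a=cv2.resize(load('s14')['image'][205:240,135:190],None,fx=12,fy=12,interpolation=2);b=cv2.resize(load('d14')['image'][245:285,325:375],None,fx=12,fy=12,interpolation=2)
a=a.astype(float)*1.3;cv2.imwrite('pics/m9.png',np.clip(a,0,255));cv2.imwrite('pics/m10.png',np.clip(b*1.3,0,255))"
```

```text
(array([ 518.5, -127.5,   60.6]), [np.float64(0.2877094499372506), np.float64(0.28770944993720954)])
60 [160.5 223.7] [346.2 272.1]
68 [159.9 221.7] [346.9 270.4]
76 [159.3 219.8] [347.6 268.7][ WARN:0@0.287] global loadsave.cpp:1063 imwrite_ Unsupported depth image for selected encoder is fallbacked to CV_8U.
```

View pics/m9.png

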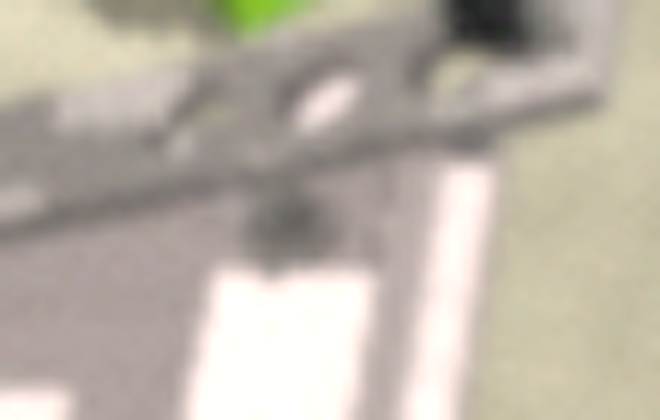

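View pics/m10.png

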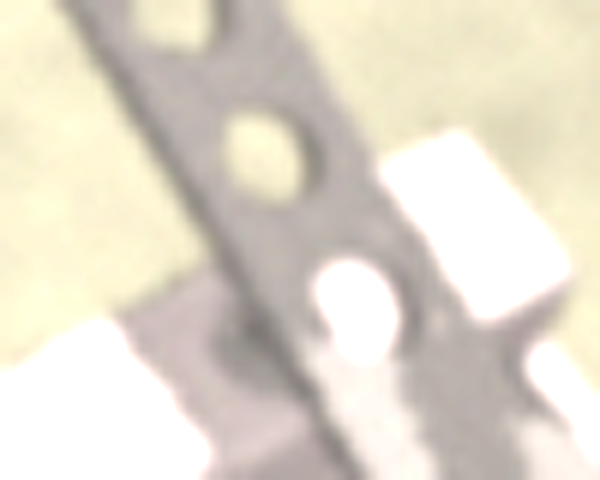

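```bash
python3 -c "
from h import *
from scipy.optimize import least_squares
np.set_printoptions(precision=2,suppress=True)
al=np.array([.291,.957]);P=np.array([520.7,-125.5])
obs=[('s14',127,(161.3,213.6)),('s14',97,(151.6,215.4)),('d14',157,(339.5,246)),('d14',127,(346.9,258)),('d14',97,(354.4,270.3))]
def f(p):
  th,d,lat=p;r=[]
  for f_,L,uv in obs:
    h=P-al*d+lat*np.array([.957,-.291]); X=[*(h+al*(L*np.cos(th))),68+L*np.sin(th)]
    r+=list(proj(f_,X)-uv)
  return np.array(r)
o=least_squares(f,[.25,127,0]);print(o.x,o.fun)
"
```

```text
[  0.28 108.09   1.27] [ 0.74 -0.31 -0.41  0.18 -0.1  -0.24  0.05  0.04  0.29  0.34]
```

```bash
python3 -m creep '[[[0,0,0],[-3.5,-11.5,0],0.9],[[0,0,0],[0,0,-8],0.9],[[0,0,0],[0.3,1,-8],0.9],[[0,0,0],[0.3,1,-5],0.9],[[0,0,0],[0,0,0],0.9],[[0,0,0],[0,0,0],0.9]]' 30; python3 -c "
from h import *
s=st();d=s['tool_pos'][:2]-[520.7,-125.5];print('along',d@[.291,.957],'across',d@[.957,-.291])
snap('scene','s15');snap('side','d15')
a=cv2.resize(load('s15')['image'][205:240,135:190],None,fx=12,fy=12,interpolation=2);b=cv2.resize(load('d15')['image'][235:285,325:375],None,fx=11,fy=11,interpolation=2)
cv2.imwrite('pics/m11.png',cv2.convertScaleAbs(a,alpha=1.3));cv2.imwrite('pics/m12.png',b)"
```

```text
time_s: 12.3
tool_pos: [534.8, -79.5, 92.9]
orientation: [0.421, 0.569, 0.419, -0.568]
contact_force: [0.7, -0.9, 1.5]
finger_gap: 15.3
t 12.30 pos [534.8 -79.5  92.9] x [ 0.002 -0.001 -1.   ] yaw_y -17.1 yz 0.003 F [ 0.7 -0.9  1.5] T [-0.3   0.1   0.24] gap 15.3 j [-0.19 -0.12  1.87 -0.    1.39  0.1 ]
along 48.12832062994051 across 0.10109197746102261
```

View pics/m11.png

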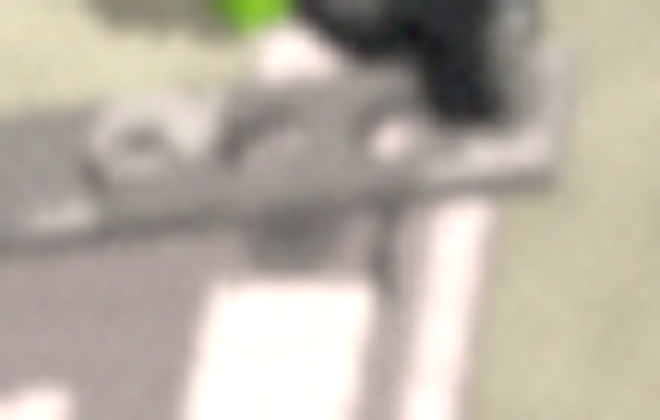

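View pics/m12.png

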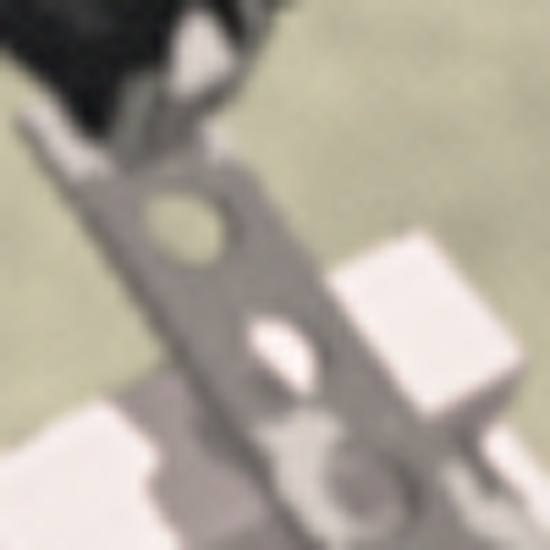

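```bash
python3 -m creep '[[[0,0,0],[0,0,-6],0.9],[[0,0,0],[0.2,0.8,-5],0.9],[[0,0,0],[0.2,0.8,-4],0.9],[[0,0,0],[0,0,0],0.9],[[0,0,0],[0,0,0],0.9]]' 30; python3 -c "
from h import *
s=st();d=s['tool_pos'][:2]-[520.7,-125.5];print('along',d@[.291,.957],'across',d@[.957,-.291])"
```

```text
time_s: 12.9
tool_pos: [535.4, -77.6, 77.0]
orientation: [0.421, 0.57, 0.419, -0.568]
contact_force: [0.6, 1.0, 0.8]
finger_gap: 15.6
t 12.90 pos [535.4 -77.6  77. ] x [ 0.003 -0.001 -1.   ] yaw_y -17.1 yz 0.003 F [0.6 1.  0.8] T [-0.22  0.1   0.23] gap 15.6 j [-0.19 -0.11  1.89 -0.    1.36  0.11]
along 50.14798982455268 across 0.15409381080340268
```

No resistance, and the tilt is about 0.05, below the level of the peg's top, so the hole is going over the peg. I continue down.

```bash
python3 -m creep '[[[0,0,0],[0.3,1,-4],0.9],[[0,0,0],[0.2,0.7,-4],0.9],[[0,0,0],[0,0.3,-2],0.9],[[0,0,0],[0,0,0],0.9],[[0,0,0],[0,0,0],0.9]]' 30; python3 -c "
from h import *
s=st();d=s['tool_pos'][:2]-[520.7,-125.5];print('along',d@[.291,.957],'across',d@[.957,-.291])
snap('scene','s16');snap('side','d16')
a=cv2.resize(load('s16')['image'][205:240,135:190],None,fx=12,fy=12,interpolation=2);b=cv2.resize(load('d16')['image'][235:285,325:375],None,fx=11,fy=11,interpolation=2)
cv2.imwrite('pics/m13.png',cv2.convertScaleAbs(a,alpha=1.3));cv2.imwrite('pics/m14.png',b)"
```

```text
time_s: 13.4
tool_pos: [536.1, -75.4, 66.3]
orientation: [0.421, 0.57, 0.419, -0.568]
contact_force: [1.1, 1.2, 0.6]
finger_gap: 15.5
t 13.40 pos [536.1 -75.4  66.3] x [ 0.003 -0.001 -1.   ] yaw_y -17.1 yz 0.004 F [1.1 1.2 0.6] T [-0.16  0.05  0.23] gap 15.5 j [-0.19 -0.1   1.9  -0.    1.34  0.11]
along 52.42477547620379 across 0.1374760938695907
```

View pics/m13.png

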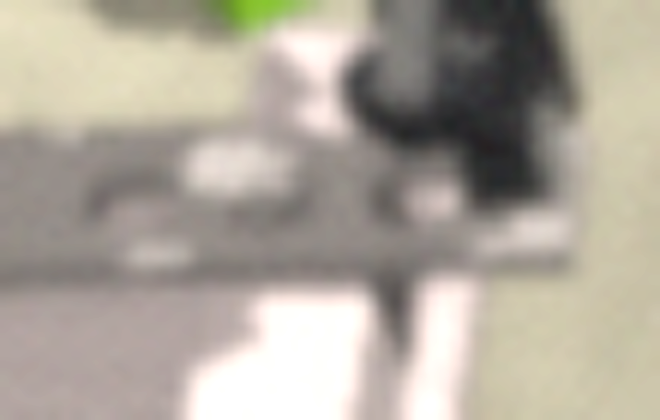

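View pics/m14.png

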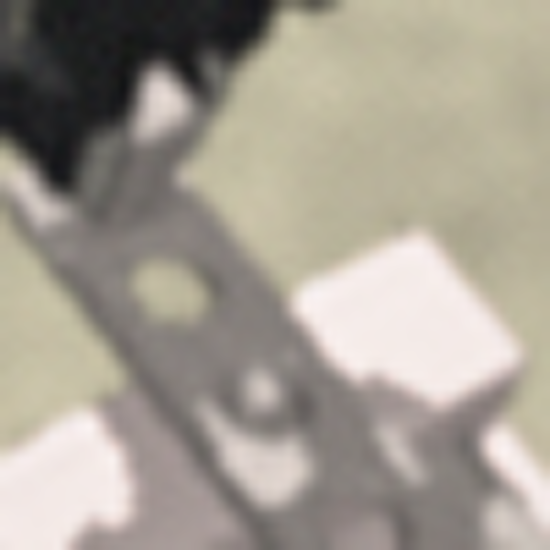

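The peg tip shows in the middle hole (m14 at (265,385)), with the outer hole clear and the arm level. I'll press lightly to confirm it is seated, then release.

```bash
python3 -m creep '[[[0,0,0],[0,0,-2],0.9],[[0,0,0],[0,0,0],0.9]]'; python3 -c "
from h import *
st()"; python3 -m creep '[[[0,0,0],[0,0,0],0.6],[[0,0,0],[0,0,0],0.3],[[0,0,0],[0,0,0],0.0],[[0,0,0],[0,0,0],0.0],[[0,0,0],[0,0,15],0],[[0,0,0],[0,0,35],0],[[0,0,0],[0,0,40],0],[[0,0,0],[0,0,30],0]]'; python3 -c "
from h import *
st()"
```

```text
time_s: 13.7
tool_pos: [536.1, -75.5, 64.6]
orientation: [0.421, 0.57, 0.419, -0.568]
contact_force: [0.2, 0.7, 0.6]
finger_gap: 15.6
t 13.70 pos [536.1 -75.5  64.6] x [ 0.004 -0.001 -1.   ] yaw_y -17.1 yz 0.004 F [0.2 0.7 0.6] T [-0.15  0.24  0.19] gap 15.6 j [-0.19 -0.1   1.9  -0.    1.34  0.11]
time_s: 14.5
tool_pos: [532.9, -75.0, 186.3]
orientation: [-0.418, -0.568, -0.421, 0.57]
contact_force: [-0.1, 0.1, -0.9]
finger_gap: 85.3
t 14.50 pos [532.9 -75.  186.3] x [-0.004  0.001 -1.   ] yaw_y -17.2 yz -0.004 F [-0.1  0.1 -0.9] T [-0.03 -0.01  0.01] gap 85.3 j [-0.19 -0.17  1.77  0.    1.55  0.11]
```

Clear now. I'll move off along the slide for an overhead check of the holes, the peg and the knob.

```bash
python3 -m creep '[[[0,0,0],[-12,-38,10],0],[[0,0,0],[-12,-38,10],0],[[0,0,0],[-6,-19,10],0],[[0,0,0],[0,0,0],0],[[0,0,0],[0,0,0],0]]'; python3 -c "
from h import *
st();snap('wrist','w17');snap('scene','s17');snap('side','d17')
crop('w17',200,60,340,240,3.3,'c17')
a=cv2.resize(load('s17')['image'][180:265,100:220],None,fx=5,fy=5,interpolation=2);b=cv2.resize(load('d17')['image'][140:300,180:400],None,fx=3,fy=3,interpolation=2)
cv2.imwrite('pics/m17.png',a);cv2.imwrite('pics/m18.png',b)"
```

```text
time_s: 15.0
tool_pos: [503.1, -172.5, 229.4]
orientation: [0.422, 0.57, 0.418, -0.567]
contact_force: [-0.1, 0.8, 0.1]
finger_gap: 85.4
t 15.00 pos [ 503.1 -172.5  229.4] x [ 0.007 -0.003 -1.   ] yaw_y -17.1 yz 0.008 F [-0.1  0.8  0.1] T [-0.05 -0.01  0.05] gap 85.4 j [-0.38 -0.21  1.73  0.    1.61 -0.08]
```

View pics/c17.png

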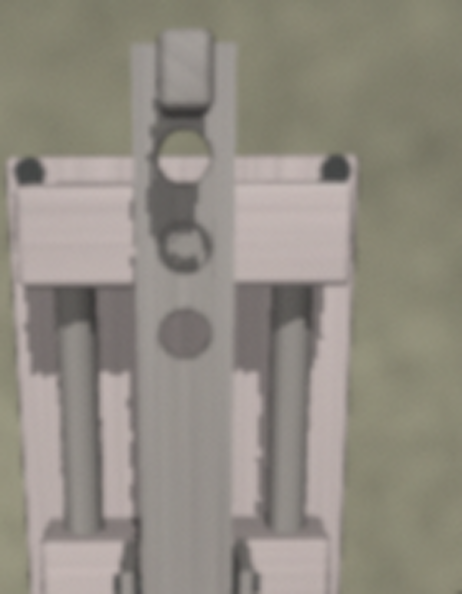

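View pics/m17.png

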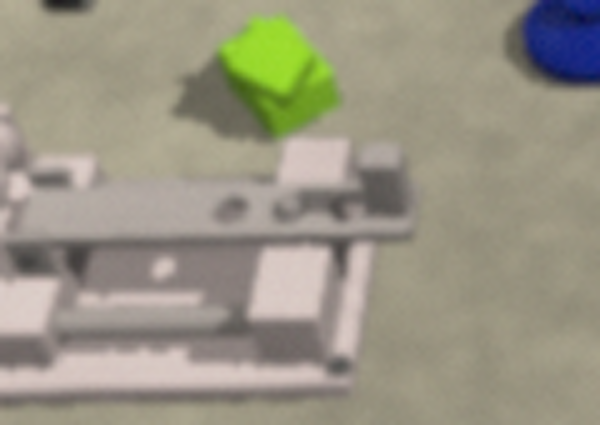

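View pics/m18.png

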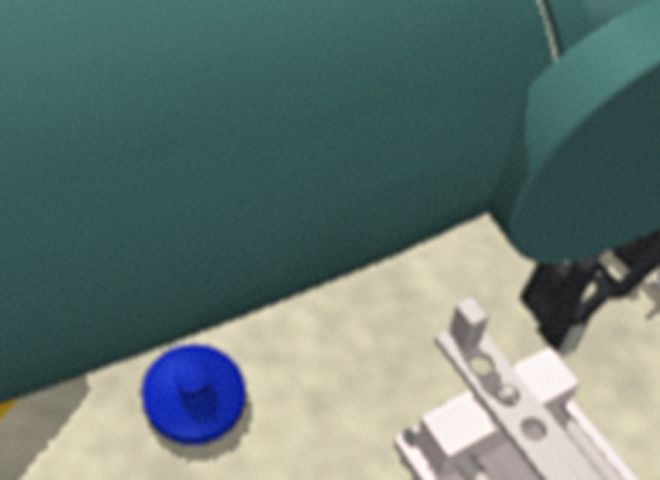

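```bash
python3 -c "
from h import *
np.set_printoptions(precision=1,suppress=True)
x,e=tri(('w17',(256.2,80.5)),('s17',(175.8,210.3)));print(x,e,'tilt',(x[2]-119)/180)
crop('s17',245,155,350,245,6,'c18');st()"
```

```text
[535.3 -78.1 112.3] [np.float64(0.15792072286061723), np.float64(0.15792072286061357)] tilt -0.03730220234332909
t 15.15 pos [ 503.2 -171.7  228.4] x [ 0. -0. -1.] yaw_y -17.0 yz 0.007 F [-0.6  0.5 -0.5] T [-0.1 -0.   0. ] gap 85.5 j [-0.4 -0.2  1.7  0.   1.6 -0.1]
```

View pics/c18.png

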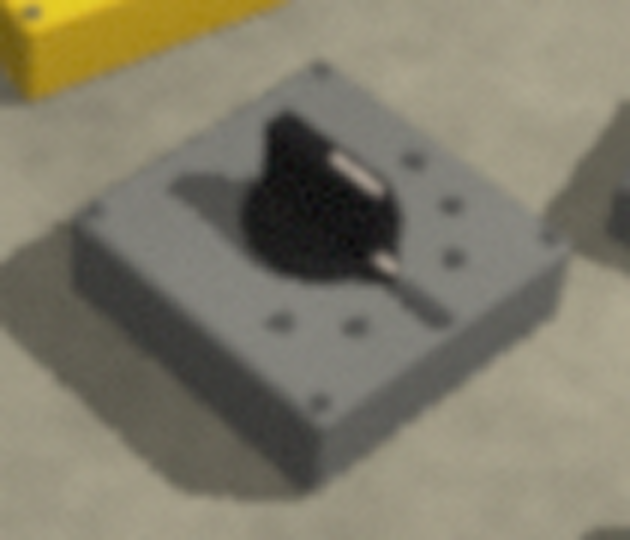

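```bash
python3 -c "
from h import *
np.set_printoptions(precision=1,suppress=True)
P=np.array([521,-125]);al=np.array([.291,.957])
for th in(0,.03,.09):
  g=P+al*(180*np.cos(th)-51*np.sin(th)-127);X=[*g,68+180*np.sin(th)+51*np.cos(th)]
  h=P+al*0;m=[*h,72+127*th]
  print(th,'block w/s',proj('w17',X),proj('s17',X),'hole',proj('w17',m),proj('s17',m))
print('seen block',(256.2,80.5),(175.8,210.3),'hole w',(200+185/3.3,60+245/3.3),'s',(100+289/5,180+207/5))
"
```

```text
0 block w/s [256.2  74.8] [176.9 208.5] hole [255.6 131.2] [159.1 220.8]
0.03 block w/s [256.3  76. ] [175.9 207.1] hole [255.6 131.4] [158.9 219.8]
0.09 block w/s [256.5  79.1] [173.7 204.3] hole [255.7 131.9] [158.3 218. ]
seen block (256.2, 80.5) (175.8, 210.3) hole w (256.06060606060606, 134.24242424242425) s (157.8, 221.4)
```

```bash
python3 -c "
from plant import hand_in
print(hand_in())"
```

```text
the job is handed in; nothing more can be done
None
```

The job is handed in at about 15 s of the 62 s allowed: the selector is set to the bar mark and the stay is locked over the peg. The hand-in gave no verdict.

**Selector:** I chose the large grey box, gripped the knob and turned it 60° clockwise from the second click. After release, the nose pointed at the long bar in both the wrist and scene views.

**Stay:** I lifted it, slid the carriage and lowered it without resistance. After release, the overhead and scene views show the peg inside the middle hole and the bar lying level. The gripper is open and clear of everything. In the views taken, the other things on the slab were not seen to move.

**Disagreements:**
- **Fingertips:** they end about 14 mm behind the reported TCP, not 14 mm ahead as the text says. My first attempt on the knob closed above its bar. I measured the offset from two views and gripped 28 mm lower.
- **Final height check:** a two-view estimate put the top of the grip block at 112 mm, where a level stay gives 119 mm. That would mean it lies below level, which isn't possible. The scene view alone fits a level stay, so I put it down to measuring error.
- **Press-down check:** before releasing, I pressed lightly to feel whether the stay was seated, but the force stayed near zero. That the stay is fully down rests on the tool height and the pictures.

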